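Clamp a rescuer canister with the capstan fixture

ROBOT

A 6-joint arm with a two-finger parallel gripper is mounted at the origin on the work surface. World frame = base frame: x ahead of the robot, y to its left, z up, the work surface at z = 0. Lengths are in m, angles in rad, forces in N, time in s.
With the tool pointing down it reaches from about 0.3 to 0.875 m from the base axis. Payload 6.4 kg.
Tool frame: the origin (TCP) lies midway between the tips of the shut fingers; the grasp point (between the pads) lies 19 mm behind it; z points along the fingers, y is the line along which they close (so a half turn about z gives the same grasp; the last joint's range is limited). The gripper opens to 85 mm and grips with 20 to 120 N. Pads are 22 mm wide; open, the fingers measure 114 mm over their backs; the gripper's body (76 mm by 85 mm) begins 54 mm behind the grasp point. The pads swing forward as they close: fully open they stand 13 mm farther back than shut.
Start: joints at [-1.515, 0.181, 1.607, -0, 1.354, -0.206], TCP at [0.149, -0.555, 0.231] pointing down, gripper open.
Joint ranges: [-2.99, 2.99], [-0.89, 2.07], [0.3, 2.58], [-1.14, 4.28], [0, 2.63], [-3.12, 3.12]. Speed limits (rad/s): [2.57, 2.57, 3.01, 3.14, 3.14, 3.14].

INTERFACE

Orientations are given as a unit quaternion [w, x, y, z].
In Python, from rig import observe, optics, order gives the robot as it stands.
- The arm moves only by the tool send_rows, never from a script. Its arguments are lists of equal length, an entry for each row: "hand": the opening, from -1 (shut) to 1 (fully open); "linear": the shift along the world's x, y, z as a fraction of full scale, a list of three; "yaw": the turn about the world's z as a fraction of full scale. In form: {"hand": [hand, ...], "linear": [[x, y, z], ...], "yaw": [yaw, ...]}. A call has 1 to 20 rows; each row is the pose to reach, as a shift and turn from the pose commanded when the call began; what a row does not reach only later rows make up. Full scale, the value 1, is 40 cm for a shift and 45 degrees for a turn. A row lasts 1/8 s, in which the tool goes at most 62.5 mm and 10.7 degrees, less where a joint would pass 70% of its speed; a pose out of reach is approached as far as the arm can. A call with a number of a shift or a turn outside -1 to 1 is refused whole. A call with a gripper value outside its range is refused whole. The fingers move at their own pace and stop on an object; "force" is the grip in N (left out, the last holds). Time passes only in rows, so rows that repeat a pose let the fingers close. It gives the time, the measured TCP pose, the force, the opening and the grip force at its end, in the units of the state.
- observe(): the state, without advancing time (a new reading comes with each control period).
- optics.grab_frame(name): name is "scene" or "side" or "wrist"; returns the picture (420x560x3 uint8, red, green, blue); there is no depth.
- optics.camera_model(name): a dict with "mtx" (3x3 intrinsics, pixels), "position" and "rotation" of the camera in the world; the wrist camera has in their place "mount" (4x4, takes a point from camera to tool coordinates, whose origin is the TCP and whose axes are the flange's). Camera axes: x right, y down, z forward; pixel columns grow to the right and rows downward; lengths in m; the calibration is good to about 2 mm. A picture is of the moment at which its call begins: read the wrist's pose just before it. camera_model takes no time and is no camera call.
- order.job_done(): hands the job in; it is judged then, once.
The state is a dict: "clock": time; "joint_pos": joint angles; "joint_vel": joint speeds; "joint_torque": joint torques, N m; "ee_pos": TCP position; "tcp_rot": TCP orientation; "contact_force": force on the tool from outside, world axes, zero at the start; "wrist_torque": the same for the moment, N m; "grip_width": finger opening in m; "grasp_force": force on a finger pad.
Only numpy, scipy, OpenCV 4.12 (cv2) and the standard library are available. Lean on these libraries where they do the work, as an engineer would, in place of code of your own. Each camera call takes 0.05 s, during which the arm holds its last target. There are 200 camera calls.

TASK

Take the small round red canister by its steel neck, stand it upright on the fixture's deck between the ram's shoe and the V-jaw, and wind the spoked capstan clockwise (seen from above) by pushing its spokes, one after another as they come round, until the canister is wedged tight in the V and the floating jaw has backed onto its stop. Stop when you feel it tighten: the canister is thin and dents and the spokes bend if you force them. Then take the hand away and leave the other things on the bench where they are.

Things in the scene. Friction and masses are not known exactly. Their poses are not given: they have to be found in the camera images.
- canister: the small round red steel canister, 60 mm across and 80 high, with a bare steel neck on top 32 mm across and 34 high (114 mm in all), about 0.4 kg, standing on the bench; origin at the centre of its underside, z up. Grip it by the neck.
- fixture: green clamping fixture fixed to the bench: a deck plate 160 (x) x 440 (y) mm, 20 thick. Origin on the bench under the plate's centre. The ram slides along its +y, from the capstan (at y = -110 mm) to the jaw (near y = +120 mm).
- capstan: steel capstan on a vertical axis: four level spokes 90 degrees apart, round bars 14 mm thick, bare from 20 to 92 mm from the axis. Origin on the axis at the spokes' centre height (113 mm above the bench); its x and y axes, both ways, lie along the spokes and turn with it. Clockwise from above drives the ram to the jaw, 10 mm per radian, with 3.5 to 6 rad to go. It stays where it is left.
- hub_top (a point): centre of the hub's top, on the capstan's axis, 22 mm above the spokes' centre line; hub 40 mm across. Under it a collar 48 mm across and the round housing, 84 mm across, top 80 mm above the bench. Towards fixture +y a gear cover 64 mm wide (x), 10 to 100 mm from the axis, reaches up to 102 mm, just under the spokes: a finger cannot follow a spoke across it. Elsewhere it is free.
- spoke_end (a point): centre of the black ball, 26 mm across, on one spoke, 105 mm from the axis. Push needed 70 mm from the axis: about 3 N running free, little more while canister and jaw are slid along. When the jaw meets its stop it climbs steeply: 8 to 11 N is properly tight, below 6 N still loose, 18 N dents the canister, 25 N bends the spoke; both failures even for a moment. When you stop, a wedged capstan pushes back; a loose one does not.
- ram: the ram's steel shoe, a flat plate 56 mm wide (fixture x) and 46 high, facing the jaw. Origin at the middle of the face's lower edge, at deck height (20 mm above the bench).
- jaw: dark V-jaw, 52 mm high, on the deck, open towards the shoe, walls at 30 degrees to the shoe's face. Origin at deck height on the axis of a canister seated in the V; +y points away from the ram. It floats: a light push (2 N) slides it back 4 to 16 mm to a hidden stop, found only by feel. Shoe to jaw leaves 20 to 56 mm more than the canister's width: set it down 10 mm short of the origin.
- shell: red box-shaped rescuer case, 75 x 110 mm, 144 high; bystander. Leave it where it is.
- wrench: steel wrench lying flat; bystander. Leave it where it is.
- tin: round aluminium pan, 84 mm across, 60 high; bystander. Leave it where it is.
- screwdriver: screwdriver lying flat; bystander. Leave it where it is.
- cap: short red ring, 66 mm across, 22 high, open in the middle (not the canister); bystander. Leave it where it is.
- mug: white mug, 85 high; bystander. Leave it where it is.
Things that resemble listed ones, but are neither listed nor needed, are in the scene too. Leave any blue or green look-alike of the canister alone.

How it is judged:
By the outcome, as a careful person would: the job done as asked, in the order asked, and still so for the second after the job is handed in, with the robot touching nothing.
It also fails if it takes over 72 s, if anything falls off the work surface, if the arm or the gripper's body presses on something with over 40 N, if the wrist force passes 120 N, or if a joint passes its speed limit or range.

## Working session

There is one attempt and no reset: what is moved stays moved. The work goes in short steps, Python scripts to look and compute and a tool call to move; the robot and the scene stay as the last step left them, time stands still between calls to the robot, and variables do not carry over. Pictures are saved under pics/ and viewed, at most 10 in all, crops included, and the job is handed in when it is done.

Besides the shell and the picture viewer there is one more tool, called after "Request:" by a JSON object that holds its "method" and its "body", one argument or row to a line. send_rows: Moves the arm, as the interface text tells. Its arguments: {"type":"object","properties":{"hand":{"type":"array"},"linear":{"type":"array"},"yaw":{"type":"array"},"force":{"type":"number"}},"required":["hand","linear","yaw"]}

```bash
mkdir -p pics; cat > h.py <<'E'
import numpy as np,cv2
from rig import observe,optics,order
from scipy.spatial.transform import Rotation as R
def cam(n,s=None):
    m=optics.camera_model(n);K=np.array(m['mtx'])
    if n!='wrist': 
        r=np.array(m['rotation']); 
        if r.shape!=(3,3): r=R.from_quat(np.roll(r,-1)).as_matrix()
        return K,r,np.array(m['position'])
    s=s or observe();T=np.array(m['mount']);q=s['tcp_rot'];Rt=R.from_quat([q[1],q[2],q[3],q[0]]).as_matrix()
    return K,Rt@T[:3,:3],Rt@T[:3,3]+np.array(s['ee_pos'])
def ray(c,u,v):
    K,r,p=c;d=r@np.linalg.solve(K,[u,v,1.]);return p,d/np.linalg.norm(d)
def atz(c,u,v,z):
    p,d=ray(c,u,v);return p+d*(z-p[2])/d[2]
def proj(c,X):
    K,r,p=c;y=K@(r.T@(np.array(X)-p));return y[:2]/y[2]
def tri(*L):
    A=np.zeros((3,3));b=np.zeros(3)
    for c,u,v in L:
        p,d=ray(c,u,v);M=np.eye(3)-np.outer(d,d);A+=M;b+=M@p
    X=np.linalg.solve(A,b);return X,[np.round(proj(c,X)-[u,v],1) for c,u,v in L]
def shot(n,f):
    s=observe();im=optics.grab_frame(n);cv2.imwrite('pics/'+f,im[:,:,::-1]);return cam(n,s)
E
python3 - <<'E'
from h import *
for n in('scene','side','wrist'):
    c=shot(n,n+'0.png');print(n,c[2].round(3),c[1].round(3).tolist(),c[0].round(1).tolist())
a=[cv2.imread(f'pics/{n}0.png') for n in('scene','side')]
print(observe())
E
```

```text
scene [ 1.483 -0.039  1.113] [[-0.045, 0.74, -0.671], [0.999, 0.045, -0.017], [0.018, -0.671, -0.742]] [[459.6, 0.0, 280.3], [0.0, 459.6, 208.3], [0.0, 0.0, 1.0]]
side [-0.097  0.612  0.814] [[-0.715, -0.411, 0.566], [-0.699, 0.44, -0.563], [-0.018, -0.798, -0.602]] [[424.2, 0.0, 275.2], [0.0, 424.2, 203.0], [0.0, 0.0, 1.0]]
wrist [ 0.222 -0.537  0.373] [[0.26, -0.922, -0.286], [-0.966, -0.249, -0.074], [-0.003, 0.295, -0.956]] [[320.3, 0.0, 280.1], [0.0, 320.3, 211.2], [0.0, 0.0, 1.0]]
{'clock': 0.15, 'joint_pos': array([-1.51532190e+00,  1.81385788e-01,  1.60775337e+00, -5.51490964e-07,
        1.35380694e+00, -2.06286166e-01]), 'joint_vel': array([ 0.00016504, -0.00273511, -0.00372554,  0.00036208, -0.0001324 ,
        0.00136475]), 'joint_torque': array([ 1.64621102e-03, -4.45258999e+01, -3.51691532e+01, -1.94358286e-04,
        5.84801062e-03, -8.96962206e-06]), 'ee_pos': array([ 0.14880037, -0.55498415,  0.23059451]), 'tcp_rot': array([-6.74821576e-04,  9.91447158e-01,  1.30506992e-01,  5.07121655e-05]), 'contact_force': array([-0.76197968, -0.28099121, -0.51829463]), 'wrist_torque': array([ 0.01540487, -0.01619807, -0.05218065]), 'grasp_force': 0.0, 'grip_width': 0.08547074211581066}
```

View pics/scene0.png

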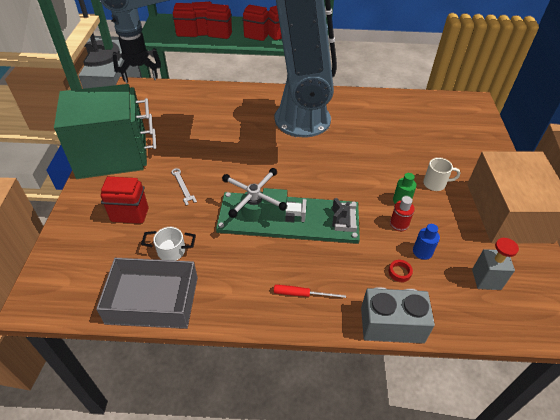

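View pics/side0.png

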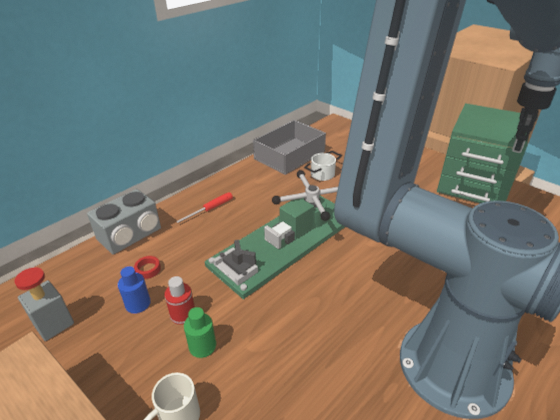

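The scene picture shows the capstan hub near (253,190), the shoe near (297,209), the jaw near (345,213) and the red canister near (402,213), with a green look-alike at (405,190). In the side picture, the canister is at (180,298) and the hub at (312,190). Next I'll enlarge both.

```bash
python3 - <<'E'
import cv2
a=cv2.imread('pics/scene0.png')[160:250,210:430];b=cv2.imread('pics/side0.png')[160:350,130:360]
cv2.imwrite('pics/c1.png',cv2.resize(a,None,fx=3.6,fy=3.6,interpolation=cv2.INTER_CUBIC))
cv2.imwrite('pics/c2.png',cv2.resize(b,None,fx=3,fy=3,interpolation=cv2.INTER_CUBIC))
E
```

```text
(no output)
```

View pics/c1.png

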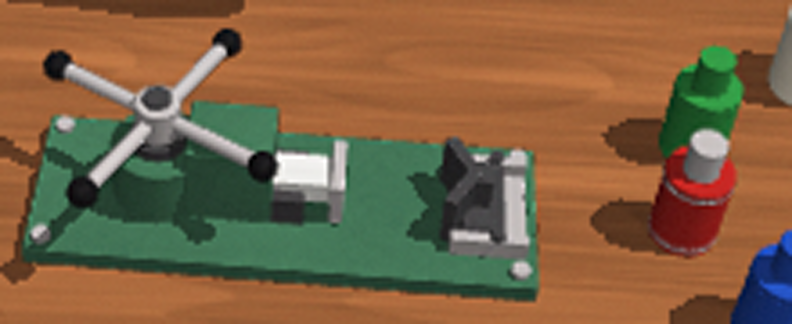

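View pics/c2.png

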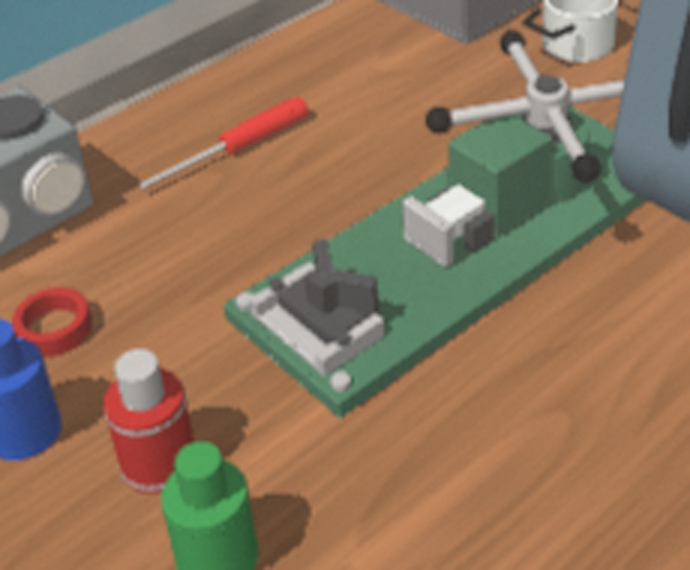

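The scene crop shows the hub top at (157,97), balls at (57,65), (228,42), (263,165) and (82,192), the neck top at (711,140), the shoe plate at about (338,182), and deck screws at the corners. The side crop shows the hub at (548,85), the neck top at (139,360), and balls at (512,42), (438,119) and (586,168).

```bash
cat >> h.py <<'E'
def S(u,v): return (cam('scene'),u/3.6+210-.4,v/3.6+160-.4)
def D(u,v): return (cam('side'),u/3+130-.3,v/3+160-.3)
E
python3 - <<'E'
from h import *
np.set_printoptions(suppress=True,precision=4)
for n,a,b in [('hub',(157,97),(548,85)),('neck',(711,140),(139,360)),('ballC',(263,165),(438,119)),('ballB',(228,42),(586,168)),('ballD',(82,192),(512,42)),('screw518',(518,157),(342,381)),('screw521',(521,269),(246,300))]:
    print(n,*tri(S(*a),D(*b)))
for n,p,z in [('s65',(65,124),.022),('s40',(40,233),.022),('s521',(521,269),.022),('s518',(518,157),.022),('A',(57,65),.113),('B',(228,42),.113),('C',(263,165),.113),('D',(82,192),.113),('neck',(711,140),.114),('hub',(157,97),.135),('shoe topR',(346,142),.066),('shoe bot',(344,220),.02)]: print(n,atz(*S(*p),z))
E
```

```text
hub [ 0.5155 -0.146   0.1341] [array([0.3, 0.2]), array([ 0.3, -0.2])]
neck [0.5207 0.3135 0.1193] [array([-0.5, -0.2]), array([-0.7,  0.2])]
ballC [ 0.5702 -0.0551  0.1162] [array([0.2, 0.2]), array([ 0.3, -0.2])]
ballB [ 0.4257 -0.092   0.1158] [array([0.2, 0.2]), array([ 0.2, -0.2])]
ballD [ 0.6075 -0.1993  0.1153] [array([0.2, 0.2]), array([ 0.2, -0.1])]
screw518 [0.4628 0.1708 0.0259] [array([-0.1, -0. ]), array([-0.1,  0. ])]
screw521 [0.5931 0.1656 0.0263] [array([0.1, 0. ]), array([ 0.1, -0. ])]
s65 [ 0.4435 -0.2399  0.022 ]
s40 [ 0.574  -0.2455  0.022 ]
s521 [0.5894 0.1662 0.022 ]
s518 [0.4594 0.1717 0.022 ]
A [ 0.4603 -0.2386  0.113 ]
B [ 0.422  -0.0927  0.113 ]
C [ 0.5665 -0.0559  0.113 ]
D [ 0.6049 -0.2003  0.113 ]
neck [0.5163 0.3167 0.114 ]
hub [ 0.5155 -0.1467  0.135 ]
shoe topR [0.4919 0.0143 0.066 ]
shoe bot [0.5419 0.0156 0.02  ]
```

Request:
{"method": "send_rows", "body": {
  "hand": [1,1,1,1,1,1,1,1,1,1,1],
  "linear": [
    [0,0,0.3],
    [0.1,0.15,0.3],
    [0.4,0.95,0.3],
    [0.4,0.95,0.3],
    [0.4,0.95,0.3],
    [0.4,0.95,0.3],
    [0.4,0.95,0.3],
    [0.4,0.95,0.3],
    [0.4,0.95,0.3],
    [0.4,0.95,0.3],
    [0.4,0.95,0.3]
  ],
  "yaw": [0,0,0,0,0,0,0,0,0,0,0]
}}

```text
clock: 1.52
ee_pos: [0.3084, -0.1765, 0.351]
tcp_rot: [-0.0, 0.992, 0.129, -0.0]
contact_force: [-0.6, -0.6, 0.3]
grip_width: 0.0853
grasp_force: 0.0
```

Request:
{"method": "send_rows", "body": {
  "hand": [1,1,1,1,1,1,1,1,1,1],
  "linear": [
    [0.4,0.95,-0.1],
    [0.4,0.95,-0.1],
    [0.4,0.95,-0.1],
    [0.4,0.95,-0.1],
    [0.4,0.95,-0.1],
    [0.4,0.95,-0.1],
    [0.4,0.95,-0.1],
    [0.4,0.95,-0.1],
    [0.4,0.95,-0.1],
    [0.4,0.95,-0.1]
  ],
  "yaw": [0,0,0,0,0,0,0,0,0,0]
}}

```text
clock: 2.78
ee_pos: [0.4691, 0.2031, 0.3114]
tcp_rot: [0.0, 0.992, 0.129, 0.0]
contact_force: [-0.0, 0.2, -0.2]
grip_width: 0.0852
grasp_force: 0.0
```

```bash
python3 - <<'E'
from h import *
np.set_printoptions(suppress=True,precision=4)
s=observe();print(s['ee_pos'],s['joint_pos'],s['clock'],s['contact_force'])
c=shot('wrist','w1.png');np.savez('w1.npz',K=c[0],r=c[1],p=c[2])
im=cv2.imread('pics/w1.png');cv2.imwrite('pics/w1b.png',cv2.resize(im,(800,600),interpolation=cv2.INTER_CUBIC))
print(atz(cam('scene'),408,177,.114),atz(cam('scene'),429,229,.114))
E
```

```text
[0.4691 0.2031 0.3114] [ 0.1762 -0.0226  1.6632 -0.0003  1.5009  1.4876] 2.775 [-0.0131  0.2347 -0.1949]
[0.4222 0.3327 0.114 ] [0.6327 0.3624 0.114 ]
```

View pics/w1b.png

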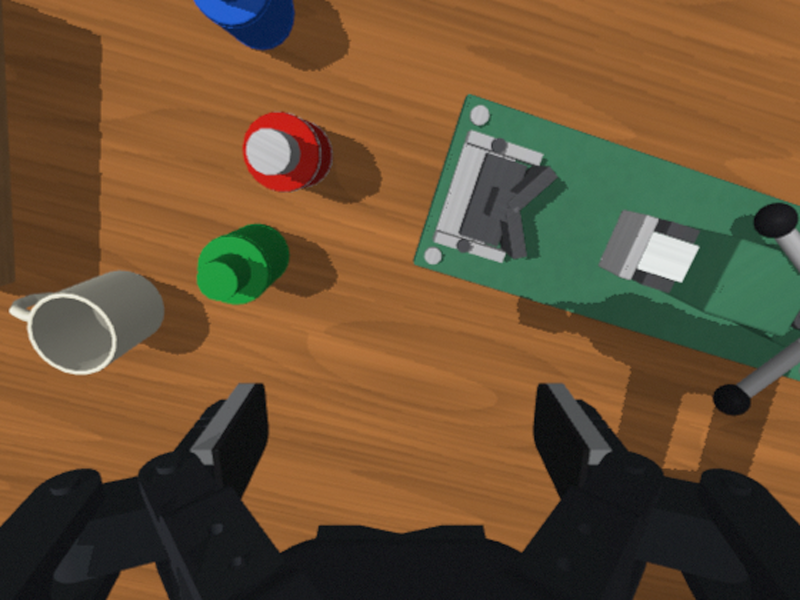

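The wrist view (800x600) shows the neck top at (268,152), the V inner vertex at about (514,207), wall tips at (551,170) and (520,257), and deck screws at (480,115) and (433,256). The shoe face's lower edge runs from (622,212) to (602,263).

```bash
python3 - <<'E'
from h import *
np.set_printoptions(suppress=True,precision=4)
z=np.load('w1.npz');w=(z['K'],z['r'],z['p']);k=.7
W=lambda u,v:(w,u*k-.15,v*k-.15)
print('neck',*tri(S(711,140),D(139,360),W(268,152)),atz(*W(268,152),.114))
for n,p,h in [('scr',(480,115),.023),('scr2',(433,256),.023),('vert',(514,207),.072),('tip1',(551,170),.072),('tip2',(520,257),.072),('sh1',(622,212),.02),('sh2',(602,263),.02),('sh3',(653,218),.066),('sh4',(637,279),.066),('tip1in',(557,182),.072),('tip2in',(525,248),.072)]:
    P=atz(*W(*p),h); o=np.array([.5166,-.0368]);e=np.array([.038,.999]);f=np.array([.999,-.038]);d=P[:2]-o
    print(n,P,'fix',d@f,d@e)
from scipy.optimize import least_squares
im=cv2.imread('pics/w1.png');crop=im[60:200,280:480];cv2.imwrite('pics/w1c.png',cv2.resize(crop,None,fx=4,fy=4,interpolation=cv2.INTER_CUBIC))
E
```

```text
neck [0.5223 0.313  0.1191] [array([-0.6,  0.2]), array([-0.9, -0.2]), array([-0.8,  1.5])] [0.5235 0.3138 0.114 ]
scr [0.5968 0.1646 0.023 ] fix 0.07243977517402843 0.20427812857825964
scr2 [0.4658 0.1695 0.023 ] fix -0.05854463761027934 0.20420315406555836
vert [0.5309 0.1226 0.072 ] fix 0.008217251161846004 0.15977153879935066
tip1 [0.5662 0.1035 0.072 ] fix 0.04419182107145614 0.14206554339371952
tip2 [0.4927 0.104  0.072 ] fix -0.029208948571558924 0.1397368202650596
sh1 [0.551  0.0101 0.02  ] fix 0.032612705788840395 0.04813150347287984
sh2 [0.5008 0.0095 0.02  ] fix -0.017493534423316238 0.045641223461427675
sh3 [0.5522 0.0054 0.066 ] fix 0.03393482678130115 0.04351858991464557
sh4 [ 0.4998 -0.003   0.066 ] fix -0.01804592249239825 0.0331298375222625
tip1in [0.5587 0.0956 0.072 ] fix 0.036983618602948576 0.13383276927258214
tip2in [0.5011 0.1025 0.072 ] fix -0.020784814286625607 0.1385472365479132
```

View pics/w1c.png

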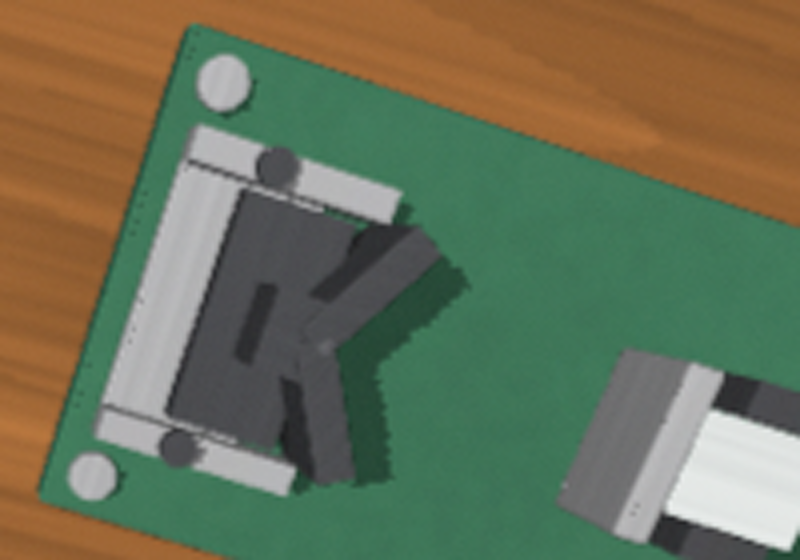

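The crop shows the inner V vertex top at about (333,346), inner tips at (440,258) and (355,478), and the shoe face's lower edge from (622,350) to (560,505), with its top edge from (690,362) to (615,540).

```bash
python3 - <<'E'
from h import *
np.set_printoptions(suppress=True,precision=4)
z=np.load('w1.npz');w=(z['K'],z['r'],z['p'])
W=lambda u,v:(w,u/4+280-.4,v/4+60-.4)
o=np.array([.5236,-.0375]);e=np.array([.0375,.999]);f=np.array([.999,-.0375])
for n,p,h in [('scr',(224,84),.023),('scr2',(92,476),.023),('corner',(190,25),.02),('corner2',(40,495),.02),('vert',(333,346),.072),('tip1',(440,258),.072),('tip2',(355,478),.072),('sh1',(622,350),.02),('sh2',(560,505),.02),('sh3',(690,362),.066),('sh4',(615,540),.066)]:
    P=atz(*W(*p),h);d=P[:2]-o
    print(n,P,'fix',d@f,d@e)
E
```

```text
scr [0.5964 0.1648 0.023 ] fix 0.06515632932253373 0.20487388824753822
scr2 [0.4663 0.1702 0.023 ] fix -0.06500918843803903 0.20531739447660616
corner [0.6103 0.1799 0.02  ] fix 0.0784786452649956 0.22042839230943911
corner2 [0.4548 0.1853 0.02  ] fix -0.07711706934335756 0.22000187595756024
vert [0.5304 0.1184 0.072 ] fix 0.0009252212542051538 0.1560466128701168
tip1 [0.5619 0.097  0.072 ] fix 0.03322915986814456 0.1357826960804796
tip2 [0.4949 0.099  0.072 ] fix -0.0338125376789595 0.1352785894312959
sh1 [0.5524 0.0109 0.02  ] fix 0.026941391207777568 0.049393608793933654
sh2 [0.4978 0.0107 0.02  ] fix -0.02761862716226684 0.04714518299136548
sh3 [0.5533 0.0122 0.066 ] fix 0.027760388287727086 0.05072732774760933
sh4 [0.4965 0.0122 0.066 ] fix -0.02894678391205138 0.04864527150309279
```

Request:
{"method": "send_rows", "body": {
  "hand": [1,1,1,1,1],
  "linear": [
    [0.135,0.276,-0.2],
    [0.135,0.276,-0.3],
    [0.135,0.276,-0.3],
    [0.135,0.276,-0.3],
    [0.135,0.276,-0.3]
  ],
  "yaw": [0,0,0,0,0]
}}

```text
clock: 3.45
ee_pos: [0.5234, 0.3142, 0.1924]
tcp_rot: [0.0, 0.991, 0.13, 0.001]
contact_force: [-0.5, -0.6, 1.0]
grip_width: 0.0853
grasp_force: 0.0
```

```bash
python3 - <<'E'
from h import *
np.set_printoptions(suppress=True,precision=4)
s=observe();print(s['ee_pos'],s['clock'])
c=shot('wrist','w2.png');np.savez('w2.npz',K=c[0],r=c[1],p=c[2])
print(proj(c,[.5235,.3138,.114]))
cv2.imwrite('pics/w2b.png',cv2.resize(cv2.imread('pics/w2.png'),(800,600)))
E
```

```text
[0.5234 0.3142 0.1924] 3.45
[279.7702 220.6967]
```

View pics/w2b.png

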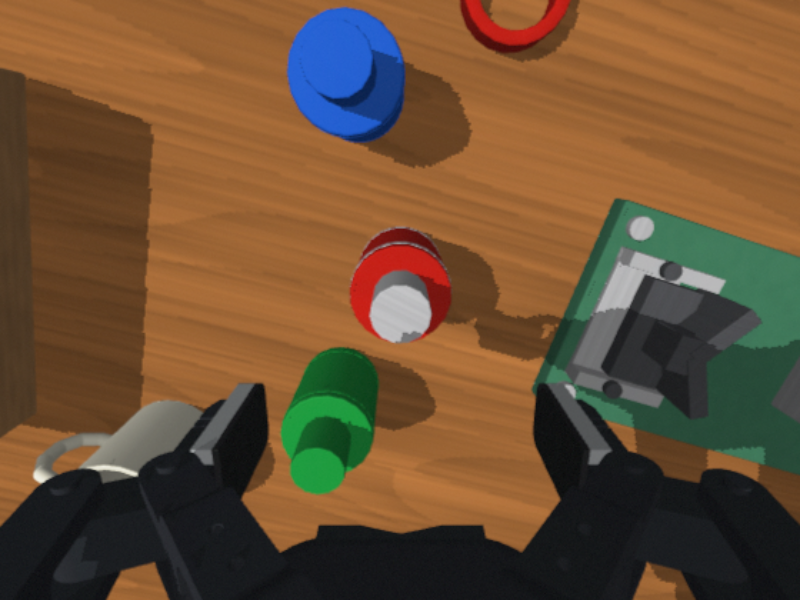

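The neck top appears at (400,314), and I predicted (400,315), so the position and height hold. I'll descend and grip.

Request:
{"method": "send_rows", "body": {
  "hand": [1,1,1,1,1,-1,-1,-1,-1,-1,-1,-1,-1],
  "linear": [
    [0,0,-0.1],
    [0,0,-0.2],
    [0,0,-0.25],
    [0,0,-0.266],
    [0,0,-0.266],
    [0,0,-0.266],
    [0,0,-0.266],
    [0,0,-0.266],
    [0,0,-0.266],
    [0,0,-0.266],
    [0,0,-0.266],
    [0,0,-0.266],
    [0,0,-0.266]
  ],
  "yaw": [0,0,0,0,0,0,0,0,0,0,0,0,0],
  "force": 45
}}

```text
clock: 5.12
ee_pos: [0.5233, 0.3151, 0.0856]
tcp_rot: [-0.0, 0.991, 0.131, 0.001]
contact_force: [-0.4, -1.2, 6.0]
grip_width: 0.031
grasp_force: 44.4
```

Request:
{"method": "send_rows", "body": {
  "hand": [-1,-1,-1,-1,-1,-1,-1,-1,-1,-1,-1,-1,-1,-1,-1,-1,-1],
  "linear": [
    [0,0,0.15],
    [0,0,0.3],
    [0,-0.1,0.3],
    [0.005,-0.2,0.3],
    [0.011,-0.3,0.3],
    [0.011,-0.4,0.3],
    [0.011,-0.5,0.3],
    [0.011,-0.57,0.3],
    [0.011,-0.604,0.3],
    [0.011,-0.604,0.3],
    [0.011,-0.604,0.22],
    [0.011,-0.604,0.15],
    [0.011,-0.604,0.1],
    [0.011,-0.604,0.075],
    [0.011,-0.604,0.065],
    [0.011,-0.604,0.06],
    [0.011,-0.604,0.06]
  ],
  "yaw": [0,0,0,0,0,0,0,0,0,0,0,0,0,0,0,0,0]
}}

```text
clock: 7.25
ee_pos: [0.5277, 0.0734, 0.1095]
tcp_rot: [0.0, 0.991, 0.131, 0.001]
contact_force: [-0.2, -0.3, -2.4]
grip_width: 0.0307
grasp_force: 46.2
```

```bash
python3 - <<'E'
from h import *
s=observe();print(s['ee_pos'],s['contact_force'])
shot('scene','s2.png');c=shot('side','s3.png')
a=cv2.imread('pics/scene0.png')
a=cv2.resize(cv2.imread('pics/s2.png')[150:250,280:380],(400,400),interpolation=cv2.INTER_CUBIC);b=cv2.resize(cv2.imread('pics/s3.png')[190:290,190:290],(400,400),interpolation=cv2.INTER_CUBIC)
cv2.imwrite('pics/p2.png',np.hstack([a,b]))
E
```

```text
[0.52769913 0.07344971 0.10949898] [-0.15834777 -0.29371528 -2.42247372]
```

View pics/p2.png

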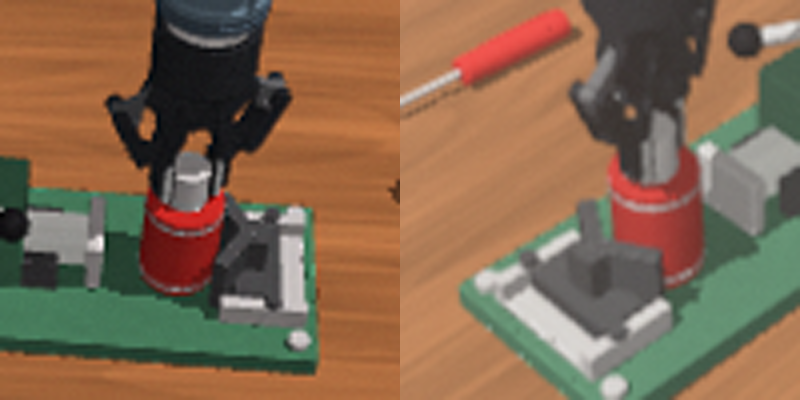

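The canister is upright and centred in front of the V, hovering about 3–4 mm above the deck. I'll lower it and release.

Request:
{"method": "send_rows", "body": {
  "hand": [-1,-1,-1,-1],
  "linear": [
    [0,0,-0.004],
    [0,0,-0.007],
    [0,0,-0.009],
    [0,0,-0.009]
  ],
  "yaw": [0,0,0,0]
}}

```text
clock: 7.85
ee_pos: [0.5274, 0.0733, 0.1056]
tcp_rot: [0.0, 0.991, 0.131, 0.0]
contact_force: [-0.8, -1.4, -0.3]
grip_width: 0.0309
grasp_force: 46.7
```

Request:
{"method": "send_rows", "body": {
  "hand": [0.6,1,1,1,1,1,1,1,1,-1,-1,-1,-1,-1,-1,-1,-1,-1],
  "linear": [
    [0,0,0],
    [0,0,0],
    [0,0,0],
    [0,0,0],
    [0,0,0.06],
    [0,0,0.14],
    [0,0,0.24],
    [0.05,-0.1,0.26],
    [0.1,-0.25,0.26],
    [0.169,-0.4,0.26],
    [0.169,-0.5,0.26],
    [0.169,-0.575,0.26],
    [0.169,-0.575,0.26],
    [0.169,-0.575,0.26],
    [0.169,-0.575,0.26],
    [0.169,-0.575,0.26],
    [0.169,-0.575,0.26],
    [0.169,-0.575,0.26]
  ],
  "yaw": [0,0,0,0,0,0,0,0.2,0.4,0.6,0.8,1,1,1,1,1,1,1],
  "force": 60
}}

```text
clock: 10.1
ee_pos: [0.5949, -0.1563, 0.2094]
tcp_rot: [0.0, 0.866, 0.5, 0.0]
contact_force: [-0.2, 0.5, 0.0]
grip_width: 0.0003
grasp_force: 0.0
```

```bash
python3 - <<'E'
from h import *
np.set_printoptions(suppress=True,precision=4)
s=observe();print(s['ee_pos'],s['tcp_rot'],s['joint_pos'],s['contact_force'],s['grip_width'])
c=shot('wrist','w3.png')
a=np.array([.5195,-.1474])
im=cv2.imread('pics/w3.png')
for th in (59.7,149.7,-30.3,-120.3):
    q=proj(c,[*(a+.105*np.array([np.cos(np.radians(th)),np.sin(np.radians(th))])),.113]).round().astype(int);print(th,q);cv2.circle(im,tuple(map(int,q)),8,(0,255,255),1)
q=proj(c,[*a,.135]);cv2.circle(im,tuple(map(int,q)),8,(0,255,255),1)
q=proj(c,[*(a+.07*np.array([np.cos(np.radians(-30)),np.sin(np.radians(-30))])+.018*np.array([.5,.866])),.113]);cv2.circle(im,tuple(map(int,q)),3,(255,255,0),-1)
cv2.imwrite('pics/w3b.png',cv2.resize(im,(800,600)))
E
```

```text
[ 0.5949 -0.1563  0.2094] [0.     0.866  0.5001 0.    ] [-0.4497  0.2875  1.5234 -0.      1.3307  0.0737] [-0.1536  0.5098  0.0286] 0.0002603046753582349
59.7 [182 112]
149.7 [ 63 247]
-30.3 [323 249]
-120.3 [202 355]
```

View pics/w3b.png

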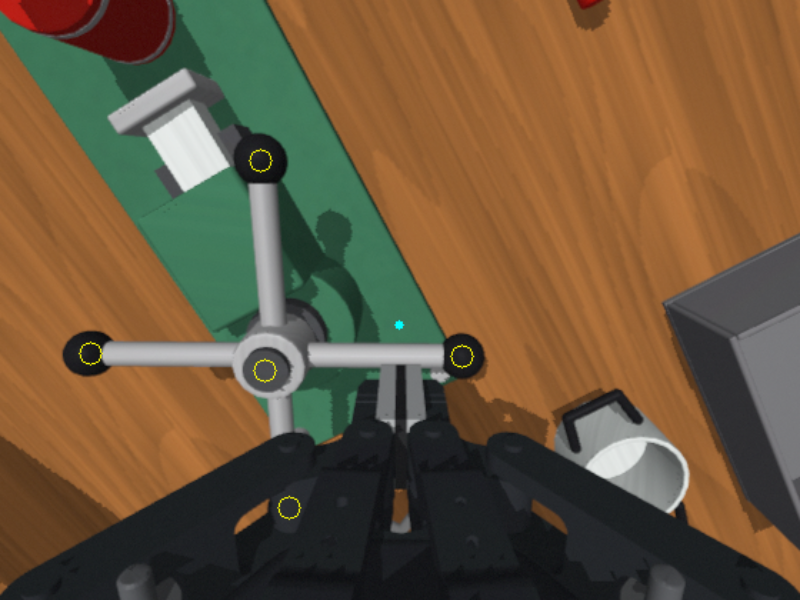

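The wrist view confirms the capstan model: the yellow predictions fall on the hub (265,370) and on the balls. The canister stands upright at the top left.

```bash
cat >> h.py <<'E'
AX=np.array([.5195,-.1474])
def P(th,d=.018,r=.07):
    t=np.radians(th);return AX+r*np.array([np.cos(t),np.sin(t)])+d*np.array([-np.sin(t),np.cos(t)])
def rows(p0,th0,ths,d=.018):
    print([[*((P(t,d)-p0)/.4).round(4),0] for t in ths],[round((t-th0)/45,3) for t in ths])
E
python3 - <<'E'
from h import *
p=np.array([.595,-.1565])
for d in(.03,.022,.018):print(((P(-30.3,d)-p)/.4).round(4))
rows(p,-30.3,-30.3-5*np.arange(1,10))
rows(P(-75.3),-75.3,-75.3-5*np.arange(1,10))
E
```

```text
[ 0.0002 -0.0008]
[-0.0099 -0.0181]
[-0.015  -0.0267]
[[np.float64(-0.0199), np.float64(-0.0416), 0], [np.float64(-0.0262), np.float64(-0.0561), 0], [np.float64(-0.0337), np.float64(-0.07), 0], [np.float64(-0.0423), np.float64(-0.0832), 0], [np.float64(-0.0521), np.float64(-0.0955), 0], [np.float64(-0.063), np.float64(-0.107), 0], [np.float64(-0.0747), np.float64(-0.1174), 0], [np.float64(-0.0874), np.float64(-0.1268), 0], [np.float64(-0.1008), np.float64(-0.1351), 0]] [np.float64(-0.111), np.float64(-0.222), np.float64(-0.333), np.float64(-0.444), np.float64(-0.556), np.float64(-0.667), np.float64(-0.778), np.float64(-0.889), np.float64(-1.0)]
[[np.float64(-0.0141), np.float64(-0.0071), 0], [np.float64(-0.0287), np.float64(-0.0129), 0], [np.float64(-0.0439), np.float64(-0.0174), 0], [np.float64(-0.0593), np.float64(-0.0206), 0], [np.float64(-0.075), np.float64(-0.0224), 0], [np.float64(-0.0907), np.float64(-0.0228), 0], [np.float64(-0.1064), np.float64(-0.0219), 0], [np.float64(-0.122), np.float64(-0.0196), 0], [np.float64(-0.1374), np.float64(-0.0159), 0]] [np.float64(-0.111), np.float64(-0.222), np.float64(-0.333), np.float64(-0.444), np.float64(-0.556), np.float64(-0.667), np.float64(-0.778), np.float64(-0.889), np.float64(-1.0)]
```

Request:
{"method": "send_rows", "body": {
  "hand": [-1,-1,-1,-1,-1,-1,-1,-1,-1],
  "linear": [
    [0,0,-0.1],
    [0,0,-0.2],
    [0,0,-0.27],
    [0,0,-0.286],
    [0,0,-0.286],
    [-0.01,-0.018,-0.286],
    [-0.015,-0.027,-0.286],
    [-0.02,-0.042,-0.286],
    [-0.02,-0.042,-0.286]
  ],
  "yaw": [0,0,0,0,0,0,0,-0.111,-0.111]
}}

```text
clock: 11.28
ee_pos: [0.5873, -0.1742, 0.096]
tcp_rot: [0.001, 0.887, 0.462, 0.001]
contact_force: [0.1, -0.1, 0.0]
grip_width: 0.0001
grasp_force: 0.1
```

Request:
{"method": "send_rows", "body": {
  "hand": [-1,-1,-1,-1,-1,-1,-1,-1],
  "linear": [
    [-0.0063,-0.0145,0],
    [-0.0138,-0.0284,0],
    [-0.0224,-0.0416,0],
    [-0.0322,-0.0539,0],
    [-0.0431,-0.0654,0],
    [-0.0548,-0.0758,0],
    [-0.0675,-0.0852,0],
    [-0.0809,-0.0935,0]
  ],
  "yaw": [-0.111,-0.222,-0.333,-0.444,-0.556,-0.667,-0.778,-0.889]
}}

```text
clock: 12.28
ee_pos: [0.5553, -0.2108, 0.0958]
tcp_rot: [0.0, 0.992, 0.13, 0.001]
contact_force: [3.0, 2.3, 1.0]
grip_width: 0.0001
grasp_force: 1.5
```

Request:
{"method": "send_rows", "body": {
  "hand": [-1,-1,-1,-1,-1,-1,-1,-1,-1],
  "linear": [
    [-0.0141,-0.0071,0],
    [-0.0287,-0.0129,0],
    [-0.0439,-0.0174,0],
    [-0.0593,-0.0206,0],
    [-0.075,-0.0224,0],
    [-0.0907,-0.0228,0],
    [-0.1064,-0.0219,0],
    [-0.122,-0.0196,0],
    [-0.1374,-0.0159,0]
  ],
  "yaw": [-0.111,-0.222,-0.333,-0.444,-0.556,-0.667,-0.778,-0.889,-1]
}}

```text
clock: 13.4
ee_pos: [0.5004, -0.2181, 0.0958]
tcp_rot: [0.001, 0.966, -0.259, 0.002]
contact_force: [2.5, -0.5, -0.3]
grip_width: 0.0
grasp_force: 1.5
```

```bash
python3 - <<'E'
from h import *
s=observe();print(s['joint_pos'].round(3),P(-120.3),s['ee_pos'])
p=P(-120.3)
rows(p,-120.3,-120.3-5*np.arange(1,5))
t=-140.3
print('lift/backoff',((P(t,.03)-P(t))/.4).round(4))
rows(P(t,.03),t,[-50.3],.032)
a=-50.3
print('appr',((P(a,.018)-P(a,.032))/.4).round(4))
rows(P(a,.032),a,a-5*np.arange(1,10))
rows(P(a-45),a-45,a-45-5*np.arange(1,10))
E
```

```text
[-0.628  0.278  1.789 -0.     1.071  1.467] [ 0.49972419 -0.21691919] [ 0.50038167 -0.21805672  0.09582975]
[[np.float64(-0.015), np.float64(0.005), 0], [np.float64(-0.0294), np.float64(0.0112), 0], [np.float64(-0.0433), np.float64(0.0187), 0], [np.float64(-0.0565), np.float64(0.0274), 0]] [np.float64(-0.111), np.float64(-0.222), np.float64(-0.333), np.float64(-0.444)]
lift/backoff [ 0.0192 -0.0231]
[[np.float64(0.2601), np.float64(0.0859), 0]] [2.0]
appr [-0.0269 -0.0224]
[[np.float64(-0.0367), np.float64(-0.0347), 0], [np.float64(-0.0475), np.float64(-0.0462), 0], [np.float64(-0.0593), np.float64(-0.0566), 0], [np.float64(-0.072), np.float64(-0.066), 0], [np.float64(-0.0854), np.float64(-0.0743), 0], [np.float64(-0.0995), np.float64(-0.0814), 0], [np.float64(-0.1141), np.float64(-0.0872), 0], [np.float64(-0.1293), np.float64(-0.0917), 0], [np.float64(-0.1447), np.float64(-0.0949), 0]] [np.float64(-0.111), np.float64(-0.222), np.float64(-0.333), np.float64(-0.444), np.float64(-0.556), np.float64(-0.667), np.float64(-0.778), np.float64(-0.889), np.float64(-1.0)]
[[np.float64(-0.0157), np.float64(-0.0018), 0], [np.float64(-0.0314), np.float64(-0.0023), 0], [np.float64(-0.0472), np.float64(-0.0013), 0], [np.float64(-0.0627), np.float64(0.001), 0], [np.float64(-0.0781), np.float64(0.0046), 0], [np.float64(-0.093), np.float64(0.0096), 0], [np.float64(-0.1075), np.float64(0.0158), 0], [np.float64(-0.1214), np.float64(0.0233), 0], [np.float64(-0.1345), np.float64(0.032), 0]] [np.float64(-0.111), np.float64(-0.222), np.float64(-0.333), np.float64(-0.444), np.float64(-0.556), np.float64(-0.667), np.float64(-0.778), np.float64(-0.889), np.float64(-1.0)]
```

Request:
{"method": "send_rows", "body": {
  "hand": [-1,-1,-1,-1,-1,-1,-1,-1,-1,-1,-1,-1,-1,-1],
  "linear": [
    [-0.015,0.005,0],
    [-0.0294,0.0112,0],
    [-0.0433,0.0187,0],
    [-0.0565,0.0274,0],
    [-0.037,0.004,0],
    [-0.037,0.004,0.08],
    [-0.037,0.004,0.17],
    [0.05,0.03,0.17],
    [0.15,0.06,0.17],
    [0.223,0.09,0.17],
    [0.223,0.09,0.17],
    [0.223,0.09,0.17],
    [0.223,0.09,0.17],
    [0.223,0.09,0.17]
  ],
  "yaw": [-0.111,-0.222,-0.333,-0.444,-0.444,-0.444,-0.444,-0.222,0,0.222,0.444,0.667,0.889,1]
}}

```text
clock: 15.15
ee_pos: [0.5893, -0.1817, 0.1628]
tcp_rot: [-0.0, 0.991, 0.134, -0.0]
contact_force: [-0.2, -0.8, 0.1]
grip_width: -0.0003
grasp_force: 0.0
```

Request:
{"method": "send_rows", "body": {
  "hand": [-1,-1,-1,-1,-1,-1,-1,-1],
  "linear": [
    [0,0,0],
    [0,0,0],
    [0,0,-0.1],
    [0,0,-0.155],
    [0,0,-0.17],
    [0,0,-0.17],
    [-0.014,-0.011,-0.17],
    [-0.027,-0.0224,-0.17]
  ],
  "yaw": [0.222,0.444,0.556,0.556,0.556,0.556,0.556,0.556]
}}

```text
clock: 16.15
ee_pos: [0.5786, -0.1907, 0.0961]
tcp_rot: [0.001, 0.94, 0.342, 0.001]
contact_force: [5.1, 1.0, 0.2]
grip_width: -0.0002
grasp_force: 2.0
```

```bash
python3 - <<'E'
from h import *
s=observe();print(s['joint_pos'].round(3),P(-50.3),s['ee_pos'],s['contact_force'])
E
```

```text
[-5.130e-01  4.020e-01  1.621e+00  1.000e-03  1.116e+00  3.580e-01] [ 0.57806294 -0.18976015] [ 0.57861026 -0.19071417  0.09614396] [5.14903064 1.00528847 0.16361542]
```

Request:
{"method": "send_rows", "body": {
  "hand": [-1,-1,-1,-1,-1,-1,-1,-1,-1],
  "linear": [
    [-0.0098,-0.0123,0],
    [-0.0206,-0.0238,0],
    [-0.0324,-0.0342,0],
    [-0.0451,-0.0436,0],
    [-0.0585,-0.0519,0],
    [-0.0726,-0.059,0],
    [-0.0872,-0.0648,0],
    [-0.1024,-0.0693,0],
    [-0.1178,-0.0725,0]
  ],
  "yaw": [-0.111,-0.222,-0.333,-0.444,-0.556,-0.667,-0.778,-0.889,-1]
}}

```text
clock: 17.27
ee_pos: [0.5316, -0.22, 0.0962]
tcp_rot: [0.001, 0.999, -0.045, 0.002]
contact_force: [3.6, 0.6, 0.0]
grip_width: -0.0002
grasp_force: 1.5
```

Request:
{"method": "send_rows", "body": {
  "hand": [-1,-1,-1,-1,-1,-1,-1,-1,-1],
  "linear": [
    [-0.0157,-0.0018,0],
    [-0.0314,-0.0023,0],
    [-0.0472,-0.0013,0],
    [-0.0627,0.001,0],
    [-0.0781,0.0046,0],
    [-0.093,0.0096,0],
    [-0.1075,0.0158,0],
    [-0.1214,0.0233,0],
    [-0.1345,0.032,0]
  ],
  "yaw": [-0.111,-0.222,-0.333,-0.444,-0.556,-0.667,-0.778,-0.889,-1]
}}

```text
clock: 18.4
ee_pos: [0.4774, -0.2083, 0.0962]
tcp_rot: [0.001, 0.906, -0.424, 0.002]
contact_force: [0.8, -4.2, -0.1]
grip_width: -0.0002
grasp_force: 1.8
```

```bash
python3 - <<'E'
from h import *
t=-140.3
s=observe();print(s['joint_pos'].round(3),P(t),s['ee_pos'],s['contact_force'])
rows(P(t),t,t-5*np.arange(1,4))
t-=15
print('backoff',((P(t,.03)-P(t))/.4).round(4))
rows(P(t,.03),t,[t+90],.032)
a=t+90;print(a)
print('appr',((P(a,.018)-P(a,.032))/.4).round(4))
rows(P(a),a,a-4*np.arange(1,11))
c=shot('side','s4.png');shot('scene','s5.png')
a=cv2.resize(cv2.imread('pics/s5.png')[150:250,280:380],(400,400),interpolation=cv2.INTER_CUBIC);b=cv2.resize(cv2.imread('pics/s4.png')[190:290,190:290],(400,400),interpolation=cv2.INTER_CUBIC)
cv2.imwrite('pics/p4.png',np.hstack([a,b]))
E
```

```text
[-0.639  0.227  1.853 -0.002  1.058  1.808] [ 0.47713985 -0.20596294] [ 0.47741457 -0.20828006  0.09621044] [ 0.82639619 -4.17271882 -0.08248511]
[[np.float64(-0.0124), np.float64(0.0098), 0], [np.float64(-0.0238), np.float64(0.0206), 0], [np.float64(-0.0343), np.float64(0.0324), 0]] [np.float64(-0.111), np.float64(-0.222), np.float64(-0.333)]
backoff [ 0.0125 -0.0273]
[[np.float64(0.2735), np.float64(0.0157), 0]] [2.0]
-65.30000000000001
appr [-0.0318 -0.0146]
[[np.float64(-0.0101), np.float64(-0.0076), 0], [np.float64(-0.0206), np.float64(-0.0145), 0], [np.float64(-0.0316), np.float64(-0.0206), 0], [np.float64(-0.0431), np.float64(-0.026), 0], [np.float64(-0.0548), np.float64(-0.0305), 0], [np.float64(-0.0669), np.float64(-0.0343), 0], [np.float64(-0.0792), np.float64(-0.0371), 0], [np.float64(-0.0916), np.float64(-0.0391), 0], [np.float64(-0.1042), np.float64(-0.0402), 0], [np.float64(-0.1168), np.float64(-0.0405), 0]] [np.float64(-0.089), np.float64(-0.178), np.float64(-0.267), np.float64(-0.356), np.float64(-0.444), np.float64(-0.533), np.float64(-0.622), np.float64(-0.711), np.float64(-0.8), np.float64(-0.889)]
```

View pics/p4.png

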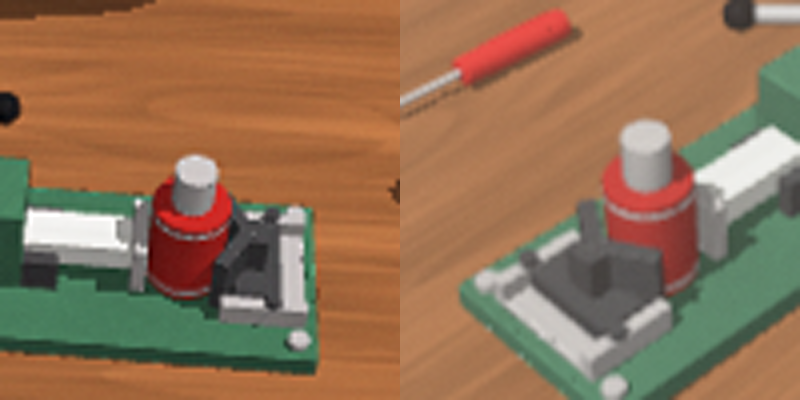

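The shoe now touches the canister, which is upright and just entering the V. I'll finish this stroke with a small push, then change to the next spoke.

Request:
{"method": "send_rows", "body": {
  "hand": [-1,-1,-1,-1,-1,-1,-1,-1,-1,-1,-1,-1,-1],
  "linear": [
    [-0.0124,0.0098,0],
    [-0.0238,0.0206,0],
    [-0.0343,0.0324,0],
    [-0.022,0.005,0],
    [-0.022,0.005,0.08],
    [-0.022,0.005,0.17],
    [0.05,0.01,0.17],
    [0.15,0.015,0.17],
    [0.2515,0.021,0.17],
    [0.2515,0.021,0.17],
    [0.2515,0.021,0.17],
    [0.2515,0.021,0.17],
    [0.2515,0.021,0.17]
  ],
  "yaw": [-0.111,-0.222,-0.333,-0.333,-0.333,-0.333,-0.111,0.111,0.333,0.555,0.777,1,1]
}}

```text
clock: 20.12
ee_pos: [0.5779, -0.1984, 0.1627]
tcp_rot: [-0.0, 0.999, -0.043, -0.0]
contact_force: [0.1, -0.4, 0.6]
grip_width: -0.0
grasp_force: 0.0
```

Request:
{"method": "send_rows", "body": {
  "hand": [-1,-1,-1,-1,-1,-1,-1,-1,-1,-1],
  "linear": [
    [0,0,0],
    [0,0,0],
    [0,0,0],
    [0,0,-0.1],
    [0,0,-0.155],
    [0,0,-0.17],
    [0,0,-0.17],
    [-0.014,-0.006,-0.17],
    [-0.025,-0.0115,-0.17],
    [-0.0318,-0.0146,-0.17]
  ],
  "yaw": [0.222,0.444,0.667,0.667,0.667,0.667,0.667,0.667,0.667,0.667]
}}

```text
clock: 21.38
ee_pos: [0.5656, -0.2042, 0.0959]
tcp_rot: [0.001, 0.976, 0.216, 0.001]
contact_force: [2.8, 0.0, -0.2]
grip_width: 0.0003
grasp_force: 1.8
```

Request:
{"method": "send_rows", "body": {
  "hand": [-1,-1,-1,-1,-1],
  "linear": [
    [-0.0101,-0.0076,0],
    [-0.0206,-0.0145,0],
    [-0.0316,-0.0206,0],
    [-0.0431,-0.026,0],
    [-0.0548,-0.0305,0]
  ],
  "yaw": [-0.089,-0.178,-0.267,-0.356,-0.444]
}}

```text
clock: 22.0
ee_pos: [0.544, -0.2166, 0.0959]
tcp_rot: [0.001, 0.999, 0.043, 0.002]
contact_force: [3.6, 1.0, 0.2]
grip_width: -0.0001
grasp_force: 1.8
```

```bash
python3 - <<'E'
from h import *
t=-85.3
s=observe();print(s['joint_pos'].round(3),P(t),s['ee_pos'],s['contact_force'],s['wrist_torque'],s['clock'])
for n,k in((2,4),(1.5,6)):
  for i in range(6): rows(P(t),t,t-n*np.arange(1,k+1)); t-=n*k
E
```

```text
[-5.820e-01  3.560e-01  1.686e+00  1.000e-03  1.097e+00  9.030e-01] [ 0.54317517 -0.21568972] [ 0.54400279 -0.21656915  0.0959255 ] [3.61834708 0.97081251 0.18394182] [ 0.01885937 -0.57129986  0.0011759 ] 22.0
[[np.float64(-0.006), np.float64(-0.002), 0], [np.float64(-0.0121), np.float64(-0.0037), 0], [np.float64(-0.0182), np.float64(-0.0053), 0], [np.float64(-0.0243), np.float64(-0.0066), 0]] [np.float64(-0.044), np.float64(-0.089), np.float64(-0.133), np.float64(-0.178)]
[[np.float64(-0.0062), np.float64(-0.0011), 0], [np.float64(-0.0125), np.float64(-0.002), 0], [np.float64(-0.0187), np.float64(-0.0027), 0], [np.float64(-0.025), np.float64(-0.0031), 0]] [np.float64(-0.044), np.float64(-0.089), np.float64(-0.133), np.float64(-0.178)]
[[np.float64(-0.0063), np.float64(-0.0002), 0], [np.float64(-0.0126), np.float64(-0.0002), 0], [np.float64(-0.0189), np.float64(-0.0), 0], [np.float64(-0.0252), np.float64(0.0004), 0]] [np.float64(-0.044), np.float64(-0.089), np.float64(-0.133), np.float64(-0.178)]
[[np.float64(-0.0063), np.float64(0.0006), 0], [np.float64(-0.0125), np.float64(0.0015),
[... 2359 characters left out ...]
87), 0], [np.float64(-0.0055), np.float64(0.0131), 0], [np.float64(-0.0071), np.float64(0.0175), 0], [np.float64(-0.0086), np.float64(0.022), 0], [np.float64(-0.01), np.float64(0.0265), 0]] [np.float64(-0.033), np.float64(-0.067), np.float64(-0.1), np.float64(-0.133), np.float64(-0.167), np.float64(-0.2)]
[[np.float64(-0.0013), np.float64(0.0046), 0], [np.float64(-0.0024), np.float64(0.0092), 0], [np.float64(-0.0034), np.float64(0.0138), 0], [np.float64(-0.0043), np.float64(0.0184), 0], [np.float64(-0.0051), np.float64(0.0231), 0], [np.float64(-0.0057), np.float64(0.0278), 0]] [np.float64(-0.033), np.float64(-0.067), np.float64(-0.1), np.float64(-0.133), np.float64(-0.167), np.float64(-0.2)]
```

Request:
{"method": "send_rows", "body": {
  "hand": [-1,-1,-1,-1],
  "linear": [
    [-0.006,-0.002,0],
    [-0.0121,-0.0037,0],
    [-0.0182,-0.0053,0],
    [-0.0243,-0.0066,0]
  ],
  "yaw": [-0.044,-0.089,-0.133,-0.178]
}}

```text
clock: 22.5
ee_pos: [0.5334, -0.219, 0.0952]
tcp_rot: [0.0, 1.0, -0.027, 0.0]
contact_force: [3.5, -1.8, 3.0]
grip_width: 0.0004
grasp_force: 1.9
```

Request:
{"method": "send_rows", "body": {
  "hand": [-1,-1,-1],
  "linear": [
    [-0.0062,-0.0011,0],
    [-0.0125,-0.002,0],
    [-0.0187,-0.0027,0]
  ],
  "yaw": [-0.044,-0.089,-0.133]
}}

```text
clock: 22.88
ee_pos: [0.5256, -0.2198, 0.0949]
tcp_rot: [0.0, 0.997, -0.079, -0.0]
contact_force: [3.8, -2.7, 3.3]
grip_width: 0.0002
grasp_force: 1.9
```

Request:
{"method": "send_rows", "body": {
  "hand": [-1,-1,-1,-1],
  "linear": [
    [-0.0031,-0.0002,0],
    [-0.0063,-0.0004,0],
    [-0.0095,-0.0005,0],
    [-0.0126,-0.0005,0]
  ],
  "yaw": [-0.022,-0.044,-0.067,-0.089]
}}

```text
clock: 23.38
ee_pos: [0.5206, -0.2201, 0.0949]
tcp_rot: [0.0, 0.994, -0.113, -0.0]
contact_force: [3.2, -2.3, 2.0]
grip_width: -0.0002
grasp_force: 1.9
```

Request:
{"method": "send_rows", "body": {
  "hand": [-1,-1,-1,-1,-1],
  "linear": [
    [-0.0031,0,0],
    [-0.0063,0.0002,0],
    [-0.0094,0.0004,0],
    [-0.0126,0.0007,0],
    [-0.0157,0.001,0]
  ],
  "yaw": [-0.022,-0.044,-0.067,-0.089,-0.111]
}}

```text
clock: 24.0
ee_pos: [0.5142, -0.2195, 0.0948]
tcp_rot: [0.0, 0.988, -0.156, -0.0]
contact_force: [2.6, -4.2, 1.0]
grip_width: -0.0002
grasp_force: 1.9
```

Request:
{"method": "send_rows", "body": {
  "hand": [-1,-1,-1,-1,-1],
  "linear": [
    [-0.0031,0.0004,0],
    [-0.0062,0.0008,0],
    [-0.0093,0.0013,0],
    [-0.0124,0.0019,0],
    [-0.0155,0.0025,0]
  ],
  "yaw": [-0.022,-0.044,-0.067,-0.089,-0.111]
}}

```text
clock: 24.62
ee_pos: [0.508, -0.2184, 0.0948]
tcp_rot: [-0.0, 0.98, -0.199, -0.0]
contact_force: [2.1, -4.9, 0.5]
grip_width: 0.0
grasp_force: 1.9
```

Request:
{"method": "send_rows", "body": {
  "hand": [-1,-1,-1,-1,-1],
  "linear": [
    [-0.0031,0.0006,0],
    [-0.0062,0.0012,0],
    [-0.0093,0.0019,0],
    [-0.0124,0.0025,0],
    [-0.0154,0.0032,0]
  ],
  "yaw": [-0.022,-0.044,-0.067,-0.089,-0.111]
}}

```text
clock: 25.25
ee_pos: [0.5019, -0.2172, 0.0948]
tcp_rot: [0.0, 0.97, -0.242, -0.0]
contact_force: [1.8, -5.0, -0.2]
grip_width: 0.0004
grasp_force: 1.9
```

Request:
{"method": "send_rows", "body": {
  "hand": [-1,-1,-1,-1,-1],
  "linear": [
    [-0.003,0.0009,0],
    [-0.006,0.0018,0],
    [-0.009,0.0027,0],
    [-0.012,0.0036,0],
    [-0.015,0.0045,0]
  ],
  "yaw": [-0.022,-0.044,-0.067,-0.089,-0.111]
}}

```text
clock: 25.88
ee_pos: [0.4975, -0.2163, 0.095]
tcp_rot: [0.0, 0.959, -0.284, 0.002]
contact_force: [10.2, -7.4, -7.0]
grip_width: 0.0003
grasp_force: 6.1
```

```bash
python3 - <<'E'
from h import *
for i in range(3):
    s=observe();F=s['contact_force'];r=s['ee_pos'][:2]-AX;print(s['ee_pos'],F,s['wrist_torque'],(r[0]*F[1]-r[1]*F[0])/.07,s['clock'])
    optics.grab_frame('side')
E
```

```text
[ 0.49751081 -0.21629317  0.09503969] [10.22350764 -7.38867531 -6.9727551 ] [-1.29357027 -1.57182554  0.04229793] 12.382868258137032 25.875
[ 0.49745184 -0.21627211  0.09502944] [ 8.04538065 -8.45071987 -6.58075843] [-1.16313967 -1.39228247  0.02398903] 10.577501335243095 25.925
[ 0.49747772 -0.21626839  0.09502135] [ 8.11817004 -6.49618128 -6.24237168] [-1.14804822 -1.34364894  0.01657691] 10.03065682407344 25.975
```

The push has settled at about 10 N at 70 mm from the axis, so it is properly tight. I'll back off and retreat.

Request:
{"method": "send_rows", "body": {
  "hand": [-1,-1,-1,-1,-1,-1,-1,-1,-1,-1,-1],
  "linear": [
    [0.009,-0.006,0],
    [0.018,-0.012,0],
    [0.032,-0.021,0],
    [0.032,-0.021,0],
    [0.032,-0.021,0.1],
    [0.032,-0.021,0.22],
    [0.032,-0.021,0.35],
    [0,-0.1,0.4],
    [-0.1,-0.2,0.4],
    [-0.1,-0.2,0.4],
    [-0.1,-0.2,0.4]
  ],
  "yaw": [0,0,0,0,0,0,0,0,0,0,0]
}}

```text
clock: 27.4
ee_pos: [0.456, -0.2951, 0.2546]
tcp_rot: [-0.0, 0.959, -0.284, -0.0]
contact_force: [0.4, -0.0, 0.3]
grip_width: -0.0002
grasp_force: 0.0
```

```bash
python3 - <<'E'
from h import *
s=observe();print(s['ee_pos'],s['contact_force'],s['clock'])
im=optics.grab_frame('scene');cam_=cam('scene')
# dark balls and red canister neck in the scene view
g=im.max(2)[155:235,205:310];n,l,st,ce=cv2.connectedComponentsWithStats((g<45).astype('uint8'))
for k in range(1,n):
    if 15<st[k,4]<120: u,v=ce[k]+[205,155];q=atz(cam_,u,v,.113)[:2]-[.5145,-.1467];print(st[k,4],round(u),round(v),np.hypot(*q).round(3),np.degrees(np.arctan2(q[1],q[0])).round(1))
I=im.astype(int);m=((I[...,0]>120)&(I[...,1]<60)&(I[...,2]<60)).astype('uint8');m[:,:300]=0;m[:,385:]=0;m[:160]=0;m[260:]=0
n,l,st,ce=cv2.connectedComponentsWithStats(m);print(st[1:],ce[1:])
E
```

```text
[ 0.4559554  -0.2950623   0.25462558] [ 0.40412126 -0.02811395  0.27689036] 27.4
30 273 171 0.109 151.0
34 225 178 0.108 -119.4
17 259 201 0.041 28.1
52 283 205 0.105 60.1
62 233 213 0.105 -29.3
37 289 218 0.15 48.1
[[323 195   5   3   5]
 [323 197  19  12  90]
 [331 208  10  10  39]] [[325.         195.6       ]
 [333.76666667 203.88888889]
 [335.1025641  212.69230769]]
```

The spokes look about where I left them. I'll do a gentle re-touch to confirm it stayed tight.

Request:
{"method": "send_rows", "body": {
  "hand": [-1,-1,-1,-1,-1,-1,-1,-1,-1,-1,-1,-1,-1],
  "linear": [
    [0.1,0.1,0],
    [0.132,0.179,-0.05],
    [0.132,0.179,-0.05],
    [0.132,0.179,-0.18],
    [0.132,0.179,-0.3],
    [0.132,0.179,-0.37],
    [0.132,0.179,-0.4],
    [0.132,0.179,-0.4],
    [0.12,0.187,-0.4],
    [0.112,0.192,-0.4],
    [0.108,0.195,-0.4],
    [0.106,0.1965,-0.4],
    [0.106,0.1965,-0.4]
  ],
  "yaw": [0,0,0,0,0,0,0,0,0,0,0,0,0]
}}

```text
clock: 29.08
ee_pos: [0.4996, -0.2177, 0.0958]
tcp_rot: [0.001, 0.959, -0.283, 0.002]
contact_force: [3.9, -1.4, 1.0]
grip_width: -0.0001
grasp_force: 2.4
```

```bash
python3 - <<'E'
from h import *
for i in range(3):
    s=observe();F=s['contact_force'];r=s['ee_pos'][:2]-AX;print(s['ee_pos'],F,(r[0]*F[1]-r[1]*F[0])/.07,s['clock'])
    optics.grab_frame('side')
E
```

```text
[ 0.4995689  -0.21767863  0.09582852] [ 3.93768308 -1.42176972  1.02222179] 4.35817741814794 29.075
[ 0.49957074 -0.21765017  0.09578732] [ 4.3483063  -2.25920678  2.67108958] 5.0070511797143284 29.125
[ 0.49954745 -0.21768676  0.09579086] [ 4.73563465 -3.02428581  3.14277049] 5.617066351860001 29.175
```

Request:
{"method": "send_rows", "body": {
  "hand": [-1,-1,-1,-1,-1,-1,-1],
  "linear": [
    [-0.001,0.0006,0],
    [-0.002,0.0012,0],
    [-0.003,0.0018,0],
    [-0.004,0.0024,0],
    [-0.005,0.003,0],
    [-0.005,0.003,0],
    [-0.005,0.003,0]
  ],
  "yaw": [0,0,0,0,0,0,0]
}}

```text
clock: 30.1
ee_pos: [0.4983, -0.2171, 0.0959]
tcp_rot: [0.001, 0.959, -0.283, 0.002]
contact_force: [7.2, -4.7, -0.1]
grip_width: 0.0001
grasp_force: 4.2
```

```bash
python3 - <<'E'
from h import *
for i in range(3):
    s=observe();F=s['contact_force'];r=s['ee_pos'][:2]-AX;print(s['ee_pos'],F,(r[0]*F[1]-r[1]*F[0])/.07,s['clock'])
    optics.grab_frame('side')
E
```

```text
[ 0.49826375 -0.21708038  0.09590393] [ 7.2093263  -4.70854279 -0.14290881] 8.604862125338746 30.1
[ 0.4982777  -0.21706484  0.09590075] [ 6.84887535 -3.63632712  0.69776558] 7.918528676897845 30.15
[ 0.49823276 -0.21707529  0.09587003] [ 6.31450562 -5.39498751  0.14512104] 7.924306884767641 30.2
```

It is firmly wedged and pushes back with about 8 N. I'll make one small nudge, then release gently.

Request:
{"method": "send_rows", "body": {
  "hand": [-1,-1,-1],
  "linear": [
    [-0.0008,0.0005,0],
    [-0.0014,0.0009,0],
    [-0.0014,0.0009,0]
  ],
  "yaw": [0,0,0]
}}

```text
clock: 30.62
ee_pos: [0.4979, -0.2169, 0.0959]
tcp_rot: [0.001, 0.959, -0.284, 0.003]
contact_force: [7.2, -5.8, -0.4]
grip_width: 0.0001
grasp_force: 4.9
```

```bash
python3 - <<'E'
from h import *
for i in range(2):
    s=observe();F=s['contact_force'];r=s['ee_pos'][:2]-AX;print(s['ee_pos'],F,(r[0]*F[1]-r[1]*F[0])/.07,s['clock'])
    optics.grab_frame('side')
E
```

```text
[ 0.49792425 -0.21690988  0.09591189] [ 7.20208136 -5.78745348 -0.44793131] 8.935492414778725 30.625
[ 0.49794261 -0.21691386  0.09592259] [ 7.70635285 -5.20441523 -0.31899025] 9.255599681271889 30.675
```

Request:
{"method": "send_rows", "body": {
  "hand": [-1,-1,-1,-1,-1,-1,-1,-1,-1,-1,-1,-1,-1],
  "linear": [
    [0.004,-0.0026,0],
    [0.009,-0.006,0],
    [0.018,-0.012,0],
    [0.032,-0.021,0],
    [0.032,-0.021,0],
    [0.032,-0.021,0.1],
    [0.032,-0.021,0.22],
    [0.032,-0.021,0.35],
    [0,-0.1,0.4],
    [-0.1,-0.2,0.4],
    [-0.1,-0.2,0.4],
    [-0.1,-0.2,0.4],
    [-0.1,-0.2,0.4]
  ],
  "yaw": [0,0,0,0,0,0,0,0,0,0,0,0,0]
}}

```text
clock: 32.35
ee_pos: [0.4564, -0.2943, 0.2545]
tcp_rot: [-0.0, 0.959, -0.283, -0.0]
contact_force: [-0.0, -0.4, 0.0]
grip_width: -0.0002
grasp_force: 0.0
```

```bash
python3 - <<'E'
from h import *
print(order.job_done())
E
```

```text
the job is handed in; nothing more can be done
None
```

The job is handed in at about 32 s on the robot clock: the canister is wedged in the V, the capstan last held 9.3 N (at 70 mm), and the hand is clear; it sprang back about 2° on the first release, and I did not look again after the final one.

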